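# Measure the full length of an extending spice stand with a tape and lock it

### The arm

A 7-joint arm with a two-finger parallel gripper is mounted at the origin on a cart in front of the work surface, level with it; the furniture and walls round the work are solid. World frame = base frame: x ahead of the robot, y to its left, z up, the work surface at z = 0. Lengths are in m, angles in rad, forces in N, time in s.
With the tool pointing down it reaches from about 0.4 to 0.85 m from the base axis. Payload 10.4 kg.
Tool frame: the origin (TCP) lies at the very end of the fingers, on their centre line; the grasp point (between the pads) lies 19 mm behind it (pinch_z is the distance from the TCP to the grasp point, in m); z points along the fingers, y is the line along which they close (so a half turn about z gives the same grasp; the last joint's range is limited). The gripper opens to 87 mm and grips with 3 to 60 N. Pads are 19 mm wide; open, the fingers measure 117 mm over their backs; the gripper's body (75 mm by 190 mm) begins 51 mm behind the grasp point.
Start: joints at [1.266, 0.332, -0.065, 1.46, 0.022, 1.35, -0.088], TCP at [0.174, -0.6, 0.223] pointing down, gripper open.
Joint ranges: [-2.6, 2.6], [-0.5, 2.12], [-1.47, 1.34], [0.16, 2.42], [-1.27, 4.41], [0.06, 2.06], [-2.6, 2.6]. Speed limits (rad/s): [2.22, 2.22, 2.79, 2.79, 3.14, 3.14, 3.14].

### API

Orientations are given as a rotation vector (axis times angle).
In Python, from rig import * gives the robot as it stands.
- The arm moves only by the tool play_rows, never from a script. Its argument "targets" is a list of rows, each an object with "rot": the turn, a rotation vector about the tool's x, y, z in degrees, a list of three; "slide": the shift along the tool's x, y, z in mm, a list of three; "gripper": the opening, from 0 (shut) to 1 (fully open). In form: [{"rot": [wx, wy, wz], "slide": [x, y, z], "gripper": gripper}, ...]. A call has 1 to 20 rows; each row shifts and turns the commanded pose from where the row before left it, along the tool's axes as they then stand; what a row does not reach is not made up. A row lasts 1/12 s, in which the tool goes at most 41.7 mm and 7.16 degrees, less where a joint would pass 70% of its speed; a pose out of reach is approached as far as the arm can. A call is refused whole if a number of a shift passes 41.7 or a number of a turn 7.16, either way. A call with a gripper value outside its range is refused whole. The fingers move at their own pace and stop on an object; "force" is the grip in N (left out, the last holds). Time passes only in rows, so rows that do not move let the fingers close. It gives the time, the measured TCP pose, the force, the opening and the grip force at its end, in the units of the state.
- state(): the state, without advancing time (a new reading comes with each control period).
- grab_frame(name): name is "side" or "top" or "wrist"; returns the picture (420x560x3 uint8, red, green, blue); there is no depth.
- camera_params(name): a dict with "vfov" (degrees; the focal length in pixels is half the picture's height over the tangent of half this angle, whatever the lens; pixels are square), "cx", "cy" (the principal point, pixels), "rvec" (rotation vector, rad) and "tvec" (3), from world to camera coordinates, as OpenCV has them. Camera axes: x right, y down, z forward; pixel columns grow to the right and rows downward; lengths in m; the calibration is good to about 2 mm. The wrist camera is an equidistant fisheye: a pixel r from the principal point sees the ray r / f radians off the axis. A picture is of the moment at which its call begins: read the wrist's pose just before it. camera_params takes no time and is no camera call; for the wrist camera it gives the pose at the moment of the call.
- sign_off(): hands the job in; it is judged then, once.
The state is a dict: "time_s": time; "joint_pos": joint angles; "qd": joint speeds; "effort": joint torques, N m; "eef_pos": TCP position; "eef_rot": TCP orientation; "wrist_force": force on the tool from outside, world axes, zero at the start; "wrist_torque": the same for the moment, N m; "grip_width": finger opening in m; "grasp_force": force on a finger pad.
Only numpy, scipy, OpenCV 4.12 (cv2) and the standard library are available. Lean on these libraries where they do the work, as an engineer would, in place of code of your own. Each camera call takes 0.05 s, during which the arm holds its last target. There are 200 camera calls.

### The job

Take the full inside length of the extending spice stand with the tape measure: hook the end of the blade over the stand's open end and back the case away along the stand, blade drawing out against its spring, until the flat back of the case meets the upright; keep pushing it so until the sliding upright is fully out, firm against its stop, and lean on it there for a moment with about 12 N, never more than 16 N. Set the tape down flat there, back still against the upright, let go, and push the thumb lock firmly down as far as it goes; bear down on the stand with no more than about 20 N. Leave the tape there, hooked and locked; never let the drawn blade snap back, and leave the other things alone.

Things in the scene. Friction and masses are not known exactly. Their poses are not given: they have to be found in the camera images.
- tape: Tape measure, grey case with black rubber trim, 0.4 to 0.55 kg: x -38 to 38 mm, 36 mm wide (parallel sides), 54 mm high, front shoulder (x > 11 mm) 42 mm. Origin: middle of the flat rubber sole (x -34 to +34 mm); x to the hook, z up. Starts by the stand, nose up 0.07 rad, resting on hook tip and sole's rear edge. The sole grips: set down on the stand it holds against the blade spring.
- tape_back (a point): Middle of the flat back face of the tape case (x = -38 mm, z = 25 mm in the tape's frame; axes as the tape's). It touches the upright when its x in the upright's frame is 0 (negative: a gap).
- hook (a point): Point on the rear face of the steel hook lip at the blade's end (the face that pulls on an edge), 3 mm below the sole's level. Axes as the tape's. The lip is 18 mm wide, 2.5 mm thick and reaches 5.5 mm below the sole. With the blade in, this face is at x = 39 mm in the tape's frame, 1 mm ahead of the case; it moves forwards with the blade.
- blade (a joint): How far the steel blade is drawn out of the case, m: 0 fully in, 0.16 at most. A return spring pulls it in with about 1.6 N at 0 and 2.1 N at 0.12 m; let go unlocked, it snaps back. When the lock is down a brake shoe holds the blade.
- lock (a joint): Travel of the thumb lock, m: 0 up (free blade), about 0.005 down (locked), where its brake shoe meets the blade. It moves straight down into the case against a stiff, even friction of about 4.5 N and stays where it is left; pushed home with 7 N or more it holds the blade.
- lock_top (a point): Middle of the top face of the thumb lock, a black ribbed tab 18 mm (along the tape's x) by 20 mm, at x = 26 mm, 66 mm above the sole when up, 12 mm higher than the rest of the case. Press it straight down. Its axes are the tape's.
- tray: Front part of the extending bamboo spice stand, fixed: a pale wooden board 166 mm long (x) and 86 mm wide (y), its flat top 18 mm above the worktop. Origin: middle of its underside, on the worktop. x points from the open end (x = -83 mm) to the upright.
- tray_end (a point): Middle of the top edge of the stand's open end, 18 mm above the worktop, where the hook must catch: the vertical end face lies at x = 0 of this point, the board on its +x side. Axes as the tray's.
- upright: Sliding rear part of the stand: pale upright board 12 mm thick, 86 wide, 66 high, on a tongue under the front part. Origin: middle of its face towards the open end, at worktop level; x points away from the open end, as the tray's. Starts 168 to 188 mm from the open end; pushed along x it slides with about 5 N friction, stays where left, and meets a firm hidden stop after 6 to 20 mm.
- salt_pot: Bystander: round wooden salt pot, 62 mm across, 50 mm high, origin under its middle.
- match_box: Bystander: match box lying flat, 35 x 53 x 15 mm, between stand and fridge.
- tea_light: Bystander: tea light, 38 mm across, 15 mm high, between stand and fridge.
- garlic: Bystander: garlic bulb, 60 mm, behind the stand.
- spice_b: Bystander: spice jar, 41 mm across, 85 mm high, behind the stand.
- mug_tea: Bystander: mug, 78 mm across, 101 mm high, behind.

How it is judged:
By the outcome, as a careful person would: the job done as asked, in the order asked, and still so for the second after the job is handed in, with the robot touching nothing.
It also fails if it takes over 67 s, if anything falls off the work surface, if the arm or the gripper's body presses on something with over 40 N, if the wrist force passes 120 N, or if a joint passes its speed limit or range.

## Working session

There is one attempt and no reset: what is moved stays moved. The work goes in short steps, Python scripts to look and compute and a tool call to move; the robot and the scene stay as the last step left them, time stands still between calls to the robot, and variables do not carry over. Pictures are saved under pics/ and viewed, at most 10 in all, crops included, and the job is handed in when it is done.

Besides the shell and the picture viewer there is one more tool, called after "Request:" in YAML: its name, and indented under it one key for each argument. play_rows: Moves the arm, as the interface text tells. Its arguments: {"type":"object","properties":{"targets":{"type":"array"},"force":{"type":"number"}},"required":["targets"]}

```bash
mkdir -p pics; ls
python3 - <<'E'
from rig import *
import cv2,json
s=state();print({k:(v if isinstance(v,(int,float)) else [round(float(x),4) for x in v]) for k,v in s.items()})
for n in("side","top","wrist"):
    print(n,camera_params(n))
    im=grab_frame(n);cv2.imwrite(f"pics/{n}0.png",im[:,:,::-1])
E
```

```text
pics
{'time_s': 0.0, 'joint_pos': [1.2664, 0.3329, -0.0647, 1.4609, 0.0216, 1.3499, -0.0885], 'qd': [-0.0014, 0.0005, 0.0003, -0.0005, -0.0004, -0.0021, 0.0002], 'effort': [0.0, -62.3254, 0.0246, -38.9898, -0.0613, 0.0397, 0.0002], 'eef_pos': [0.1737, -0.6, 0.2217], 'eef_rot': [-3.1091, -0.441, 0.0004], 'wrist_force': [-0.0838, -0.2075, 0.5519], 'wrist_torque': [-0.0367, 0.0032, 0.0046], 'grasp_force': 0.0, 'grip_width': 0.08706159383777877}
side {'vfov': 54.07323273144413, 'cx': 284.3797929280401, 'cy': 207.0484037673258, 'rvec': array([ 1.58296174, -2.23910428,  0.66670484]), 'tvec': array([0.0036103 , 0.50636341, 0.61991965])}
top {'vfov': 46.40098220029942, 'cx': 279.2437757888106, 'cy': 202.388586901453, 'rvec': array([ 2.15842846, -2.13777563,  0.14697406]), 'tvec': array([-0.18104179,  0.50881895,  0.99372497])}
wrist {'vfov': 65.70646984690485, 'cx': 281.7205537675731, 'cy': 207.58715233653288, 'rvec': array([-2.30286187,  1.73135663,  0.27373402]), 'tvec': array([-0.62385125, -0.03697569,  0.39224629])}
```

View pics/top0.png

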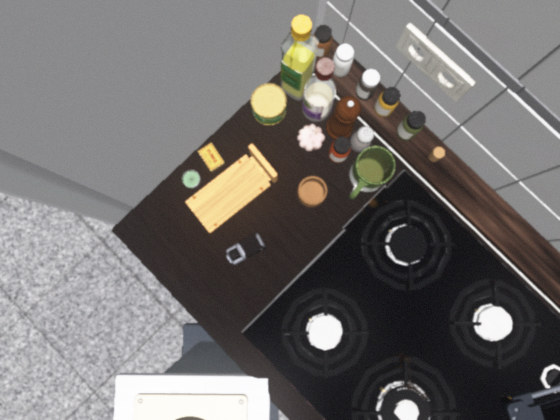

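View pics/side0.png

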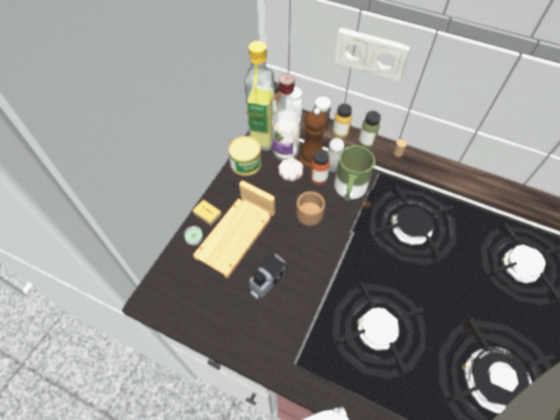

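The top view shows the stand around (230,193), with the upright at (263,163) and the open end near (200,210). The tape is near (245,250), with the salt pot at (312,191). In the side view the tape is at (267,277), and I'll enlarge both.

```bash
cat > h.py <<'E'
from rig import *
import cv2,numpy as np
def ray(n,p,cp=None):
    c=cp or camera_params(n);R,_=cv2.Rodrigues(c["rvec"]);t=c["tvec"]
    f=210/np.tan(np.radians(c["vfov"]/2));u=(p[0]-c["cx"])/f;v=(p[1]-c["cy"])/f
    if n=="wrist":
        r=np.hypot(u,v);k=np.sin(r)/r if r>0 else 1;d=np.array([u*k,v*k,np.cos(r)])
    else: d=np.array([u,v,1.])
    return -R.T@t,R.T@d
def onz(n,p,z,cp=None):
    o,d=ray(n,p,cp);return o+d*(z-o[2])/d[2]
def proj(n,X,cp=None):
    c=cp or camera_params(n);R,_=cv2.Rodrigues(c["rvec"]);P=R@np.asarray(X,float)+c["tvec"]
    f=210/np.tan(np.radians(c["vfov"]/2))
    if n=="wrist":
        th=np.arctan2(np.hypot(P[0],P[1]),P[2]);q=P[:2]/np.hypot(P[0],P[1])*th
    else:q=P[:2]/P[2]
    return q*f+[c["cx"],c["cy"]]
def tri(a,b):
    (o1,d1),(o2,d2)=a,b
    A=np.stack([d1,-d2],1);s=np.linalg.lstsq(A,o2-o1,rcond=None)[0]
    return (o1+d1*s[0]+o2+d2*s[1])/2,np.linalg.norm(o1+d1*s[0]-o2-d2*s[1])
E
python3 - <<'E'
from h import *
a=cv2.imread("pics/top0.png")[135:285,170:290];b=cv2.imread("pics/side0.png")[170:320,170:300]
A=cv2.resize(a,None,fx=3.2,fy=4*.8,interpolation=2);B=cv2.resize(b,None,fx=3.2,fy=3.2,interpolation=2)
im=np.hstack([A,B]);print(im.shape);cv2.imwrite("pics/c1.png",im)
for n in("top","side"):
    im=cv2.imread(f"pics/{n}0.png");h=cv2.cvtColor(im,cv2.COLOR_BGR2HSV)
    m=cv2.inRange(h,(10,60,140),(28,255,255))
    cs,_=cv2.findContours(m,0,2)
    for c in cs:
        if cv2.contourArea(c)>150:
            r=cv2.minAreaRect(c);print(n,cv2.contourArea(c),r,cv2.boxPoints(r).round(1).tolist(), cv2.approxPolyDP(c,3,True)[:,0].tolist())
E
```

```text
(480, 800, 3)
top 612.0 ((312.0, 190.0), (28.0, 28.0), 90.0) [[298.0, 176.0], [326.0, 176.0], [326.0, 204.0], [298.0, 204.0]] [[310, 176], [301, 181], [298, 192], [303, 201], [316, 204], [324, 198], [326, 187], [321, 179]]
top 3575.0 ((231.15573120117188, 188.28688049316406), (45.197025299072266, 91.03422546386719), 50.19443130493164) [[181.6999969482422, 200.10000610351562], [251.6999969482422, 141.8000030517578], [280.6000061035156, 176.5], [210.6999969482422, 234.8000030517578]] [[252, 143], [248, 145], [250, 157], [243, 155], [185, 201], [209, 232], [268, 187], [277, 175]]
top 384.0 ((210.69229125976562, 156.53843688964844), (24.961509704589844, 16.641006469726562), 56.3099365234375) [[196.8000030517578, 150.8000030517578], [210.6999969482422, 141.5], [224.5, 162.3000030517578], [210.6999969482422, 171.5]] [[209, 143], [198, 152], [212, 170], [223, 160]]
top 944.0 ((268.2941589355469, 100.17646789550781), (34.440059661865234, 35.41019821166992), 75.96376037597656) [[246.89999389648438, 87.80000305175781], [281.29998779296875, 79.19999694824219], [289.6000061035156, 112.5999984741
[... 952 characters left out ...]
191.39999389648438, 256.0], [242.89999389648438, 175.89999389648438], [281.5, 200.8000030517578], [230.0, 280.8999938964844]] [[243, 180], [239, 182], [241, 198], [193, 254], [226, 277], [274, 212], [274, 197]]
side 634.0 ((244.5, 148.0), (26.0, 31.0), 90.0) [[229.0, 135.0], [260.0, 135.0], [260.0, 161.0], [229.0, 161.0]] [[258, 140], [250, 135], [235, 138], [229, 145], [231, 157], [242, 161], [258, 157]]
side 334.0 ((257.1188659667969, 52.807376861572266), (24.263578414916992, 17.111255645751953), 84.80557250976562) [[247.5, 41.5], [264.5, 40.0], [266.70001220703125, 64.0999984741211], [249.6999969482422, 65.69999694824219]] [[253, 41], [248, 46], [250, 60], [257, 65], [265, 61], [265, 45]]
```

View pics/c1.png

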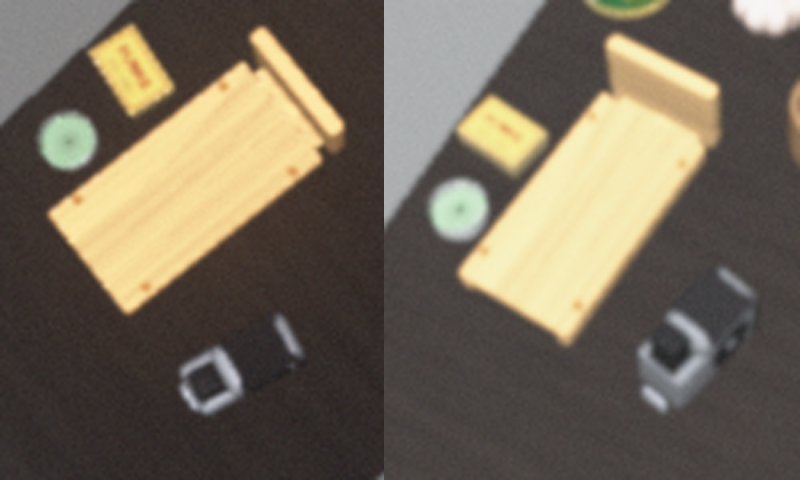

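View pics/wrist0.png

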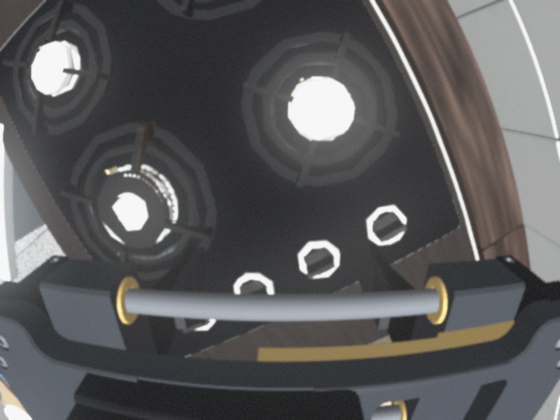

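The tape's lock shows in the crop at (209,382) in the top half and (672,345) in the side half. The hook end is at the lower left, facing the same way as the stand's open end. The tea light and match box lie on the far side of the stand.

Run:
```python
from h import *
T=lambda x,y:(x/3.2+170-.3,y/3.2+135-.3)
S=lambda x,y:((x-384)/3.2+170-.3,y/3.2+170-.3)
tc=[T(50,213),T(245,65),T(322,158),T(128,313)]
sc=[S(460,272),S(603,95),S(706,148),S(566,330)]
for a,b in zip(tc,sc): print("tray",onz("top",a,.018).round(4),onz("side",b,.018).round(4),tri(ray("top",a),ray("side",b)))
P=[onz("top",a,.018)[:2] for a in tc]
d=(P[1]+P[2]-P[0]-P[3])/2;print(np.linalg.norm(d),np.degrees(np.arctan2(d[1],d[0])),np.linalg.norm(P[0]-P[3]))
for nm,a,b in(("lock",T(209,382),S(672,345)),("rear",T(290,338),S(737,283)),("uprL",T(258,30),S(612,38)),("uprR",T(340,122),S(715,90))): print(nm,tri(ray("top",a),ray("side",b)))
for n,c,z in(("salt",(312,190),.05),("tea",T(68,141),.015),("match",(210.7,156.5),.015),("garlic",(310,137),.03)): print(n,onz("top",c,z).round(3))
```

```text
tray [0.5135 0.0247 0.018 ] [0.509  0.0239 0.018 ] (array([0.51437023, 0.02539524, 0.00894528]), np.float64(0.00217938775446324))
tray [ 0.6159 -0.1037  0.018 ] [ 0.6119 -0.1028  0.018 ] (array([ 0.61774489, -0.10335717,  0.00956558]), np.float64(0.0006780962635000379))
tray [ 0.5525 -0.1565  0.018 ] [ 0.5459 -0.1577  0.018 ] (array([ 0.55367424, -0.15803771,  0.00636798]), np.float64(0.0038870617162330167))
tray [ 0.4471 -0.0294  0.018 ] [ 0.4466 -0.0305  0.018 ] (array([ 0.44691994, -0.02993234,  0.01786893]), np.float64(0.001148042105725421))
0.16462926383621715 -50.883098877712 0.08559621792619536
lock (array([ 0.40093108, -0.08747416,  0.05078101]), np.float64(0.0009003925278787785))
rear (array([ 0.42956207, -0.13878225,  0.04535133]), np.float64(0.001707036267952982))
uprL (array([ 0.62888043, -0.1161293 ,  0.05875999]), np.float64(0.003165138449354018))
uprR (array([ 0.56960442, -0.17060978,  0.05079186]), np.float64(0.004230581843901352))
salt [ 0.535 -0.244  0.05 ]
tea [0.563 0.015 0.015]
match [ 0.613 -0.026  0.015]
garlic [ 0.654 -0.241  0.03 ]
```

```bash
cat >> h.py <<'E'
from scipy.spatial.transform import Rotation as Ro
def down(deg,pitch=0):  # tool pointing down, x tool at yaw deg, pitch about tool y (deg)
    a=np.radians(deg);x=np.array([np.cos(a),np.sin(a),0]);z=np.array([0,0,-1.])
    return Ro.from_matrix(np.stack([x,np.cross(z,x),z],1))*Ro.from_euler('y',pitch,degrees=True)
def plan(p,R):
    s=state();C=Ro.from_rotvec(s["eef_rot"])
    print("t",round(s["time_s"],2),"at",np.round(s["eef_pos"],4),"rot deg",(C.inv()*R).as_rotvec(degrees=True).round(2),
      "slide after mm",(R.inv().apply(np.asarray(p)-s["eef_pos"])*1e3).round(1),"F",np.round(s["wrist_force"],2),"grip",round(s["grip_width"],4),round(s["grasp_force"],1))
E
python3 - <<'E'
from h import *
s=state();C=Ro.from_rotvec(s["eef_rot"])
c=camera_params("wrist");R,_=cv2.Rodrigues(c["rvec"])
print("cam in tool",C.inv().apply(-R.T@c["tvec"]-s["eef_pos"]),"axis",C.inv().apply(R.T@[0,0,1]),"right",C.inv().apply(R.T@[1,0,0]))
plan([.46,-.07,.26],down(119))
E
```

```text
cam in tool [ 0.08461523 -0.00033242 -0.16184309] axis [-3.06328760e-01 -5.49276157e-04  9.51925622e-01] right [-5.83574295e-04  9.99999754e-01  3.89222039e-04]
t 0.15 at [ 0.1737 -0.6001  0.2219] rot deg [-5.0000e-02 -5.0000e-02 -1.0286e+02] slide after mm [324.8 507.4 -38.1] F [-0.24 -0.38 -0.46] grip 0.087 0.0
```

Request:
play_rows:
  targets:
    - {"rot": [0, 0, -6.86], "slide": [0, 0, -2], "gripper": 1}
    - {"rot": [0, 0, -6.86], "slide": [0, 0, -2], "gripper": 1}
    - {"rot": [0, 0, -6.86], "slide": [0, 0, -2], "gripper": 1}
    - {"rot": [0, 0, -6.86], "slide": [0, 0, -2], "gripper": 1}
    - {"rot": [0, 0, -6.86], "slide": [0, 0, -2], "gripper": 1}
    - {"rot": [0, 0, -6.86], "slide": [0, 0, -2], "gripper": 1}
    - {"rot": [0, 0, -6.86], "slide": [0, 0, -2], "gripper": 1}
    - {"rot": [0, 0, -6.86], "slide": [0, 0, -2], "gripper": 1}
    - {"rot": [0, 0, -6.86], "slide": [0, 0, -2], "gripper": 1}
    - {"rot": [0, 0, -6.86], "slide": [0, 0, -2], "gripper": 1}
    - {"rot": [0, 0, -6.86], "slide": [0, 0, -2], "gripper": 1}
    - {"rot": [0, 0, -6.86], "slide": [0, 0, -2], "gripper": 1}
    - {"rot": [0, 0, -6.86], "slide": [0, 0, -2], "gripper": 1}
    - {"rot": [0, 0, -6.86], "slide": [0, 0, -2], "gripper": 1}
    - {"rot": [0, 0, -6.86], "slide": [0, 0, -2], "gripper": 1}
    - {"rot": [0, 0, 0], "slide": [0, 0, 0], "gripper": 1}

```text
time_s: 1.48
eef_pos: [0.1738, -0.6004, 0.2527]
eef_rot: [1.586, 2.712, 0.0]
wrist_force: [0.5, -0.0, -0.6]
grip_width: 0.0869
grasp_force: 0.0
```

Request:
play_rows:
  targets:
    - {"rot": [0, 0, 0], "slide": [18, 28.2, -0.5], "gripper": 1}
    - {"rot": [0, 0, 0], "slide": [18, 28.2, -0.5], "gripper": 1}
    - {"rot": [0, 0, 0], "slide": [18, 28.2, -0.5], "gripper": 1}
    - {"rot": [0, 0, 0], "slide": [18, 28.2, -0.5], "gripper": 1}
    - {"rot": [0, 0, 0], "slide": [18, 28.2, -0.5], "gripper": 1}
    - {"rot": [0, 0, 0], "slide": [18, 28.2, -0.5], "gripper": 1}
    - {"rot": [0, 0, 0], "slide": [18, 28.2, -0.5], "gripper": 1}
    - {"rot": [0, 0, 0], "slide": [18, 28.2, -0.5], "gripper": 1}
    - {"rot": [0, 0, 0], "slide": [18, 28.2, -0.5], "gripper": 1}
    - {"rot": [0, 0, 0], "slide": [18, 28.2, -0.5], "gripper": 1}
    - {"rot": [0, 0, 0], "slide": [18, 28.2, -0.5], "gripper": 1}
    - {"rot": [0, 0, 0], "slide": [18, 28.2, -0.5], "gripper": 1}
    - {"rot": [0, 0, 0], "slide": [18, 28.2, -0.5], "gripper": 1}
    - {"rot": [0, 0, 0], "slide": [18, 28.2, -0.5], "gripper": 1}
    - {"rot": [0, 0, 0], "slide": [18, 28.2, -0.5], "gripper": 1}
    - {"rot": [0, 0, 0], "slide": [18, 28.2, -0.5], "gripper": 1}
    - {"rot": [0, 0, 0], "slide": [18, 28.2, -0.5], "gripper": 1}
    - {"rot": [0, 0, 0], "slide": [18, 28.2, -0.5], "gripper": 1}
    - {"rot": [0, 0, 0], "slide": [0, 0, 0], "gripper": 1}
    - {"rot": [0, 0, 0], "slide": [0, 0, 0], "gripper": 1}

```text
time_s: 3.15
eef_pos: [0.4607, -0.0688, 0.2614]
eef_rot: [-1.593, -2.707, -0.001]
wrist_force: [0.6, 0.1, 0.1]
grip_width: 0.0872
grasp_force: 0.0
```

Run:
```python
from h import *
import json
plan([.46,-.07,.26],down(119))
c=camera_params("wrist");im=grab_frame("wrist")
json.dump({k:np.asarray(v).tolist() for k,v in c.items()},open("w1.json","w"))
cv2.imwrite("pics/w1.png",im[:,:,::-1])
```

```text
t 3.15 at [ 0.4607 -0.0688  0.2614] rot deg [ 0.02 -0.03  0.05] slide after mm [-0.7 -1.2  1.4] F [0.6  0.11 0.08] grip 0.0872 0.0
```

View pics/w1.png

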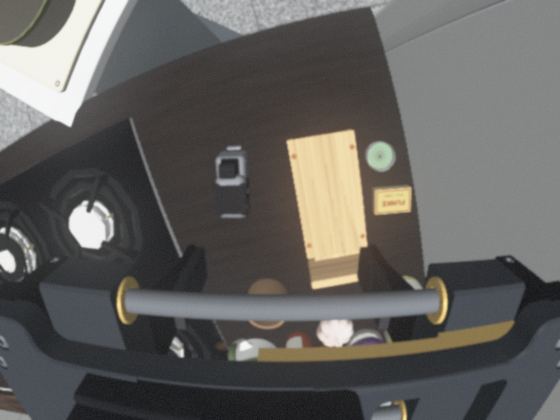

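The wrist view shows the tape at about (232,183), hook up at (233,149) and lock at (231,168). The tray's open end runs from (288,141) to (355,130), and the upright is near (334,270).

```bash
cat >> h.py <<'E'
def ortho(im,c,z,org,yaw,U,V,mm):  # rectify plane z: px col = along -y' , row = down -x' ; x' at yaw
    a=np.radians(yaw);ex=np.array([np.cos(a),np.sin(a)]);ey=np.array([-ex[1],ex[0]])
    u=np.arange(U[0],U[1],mm);v=np.arange(V[1],V[0],-mm)  # v: x' mm (up), u: -y' mm (right)
    m=np.zeros((len(v),len(u),2),np.float32)
    for i,vv in enumerate(v):
        for j,uu in enumerate(u):
            q=org+(ex*vv-ey*uu)/1e3;m[i,j]=proj("wrist",[q[0],q[1],z],c)
    return cv2.remap(im,m[...,0],m[...,1],cv2.INTER_CUBIC)
E
python3 - <<'E'
from h import *
import json
c={k:np.array(v) for k,v in json.load(open("w1.json")).items()}
im=cv2.imread("pics/w1.png")
A=ortho(im,c,.05,np.array([.414,-.115]),119,(-40,40),(-60,60),.5)
B=ortho(im,c,.018,np.array([.531,-.066]),129.1,(-60,60),(-130,100),.5)
cv2.imwrite("A.png",A);cv2.imwrite("B.png",B)
A2=np.clip(cv2.resize(A,None,fx=2.4,fy=2.4,interpolation=2).astype(float)*1.7,0,255);B2=cv2.resize(B,None,fx=1.25,fy=1.25)
H=np.zeros((600,384+300+10,3),np.uint8);H[:A2.shape[0],:A2.shape[1]]=A2;H[:B2.shape[0],394:394+B2.shape[1]]=B2
cv2.imwrite("pics/o1.png",H);print(A2.shape,B2.shape)
# tray edges in ortho B
h=cv2.cvtColor(B,cv2.COLOR_BGR2HSV);m=cv2.inRange(h,(8,50,120),(30,255,255))
def edge(profiles,rng):pass
rows=range(70,320,10)
L=[];Rr=[]
for r in rows:
    x=np.where(m[r]>0)[0]
    x=x[(x>10)&(x<225)]
    if len(x): L.append((r,x.min()));Rr.append((r,x.max()))
L=np.array(L);Rr=np.array(Rr);print(L.T.tolist(),Rr.T.tolist())
top=[(x,np.where(m[:,x]>0)[0].min()) for x in range(50,195,12)];print(top)
E
```

```text
(576, 384, 3) (575, 300, 3)
[[70, 80, 90, 100, 110, 120, 130, 140, 150, 160, 170, 180, 190, 200, 210, 220, 230, 240, 250, 260, 270, 280, 290, 300, 310], [31, 31, 32, 32, 31, 32, 31, 31, 32, 32, 31, 32, 31, 32, 32, 32, 32, 32, 32, 32, 31, 32, 32, 32, 32]] [[70, 80, 90, 100, 110, 120, 130, 140, 150, 160, 170, 180, 190, 200, 210, 220, 230, 240, 250, 260, 270, 280, 290, 300, 310], [208, 207, 208, 207, 208, 208, 208, 208, 208, 209, 208, 209, 209, 209, 209, 209, 209, 209, 209, 209, 209, 209, 209, 208, 208]]
[(50, np.int64(30)), (62, np.int64(31)), (74, np.int64(30)), (86, np.int64(30)), (98, np.int64(30)), (110, np.int64(30)), (122, np.int64(30)), (134, np.int64(31)), (146, np.int64(31)), (158, np.int64(30)), (170, np.int64(30)), (182, np.int64(30)), (194, np.int64(29))]
```

View pics/o1.png

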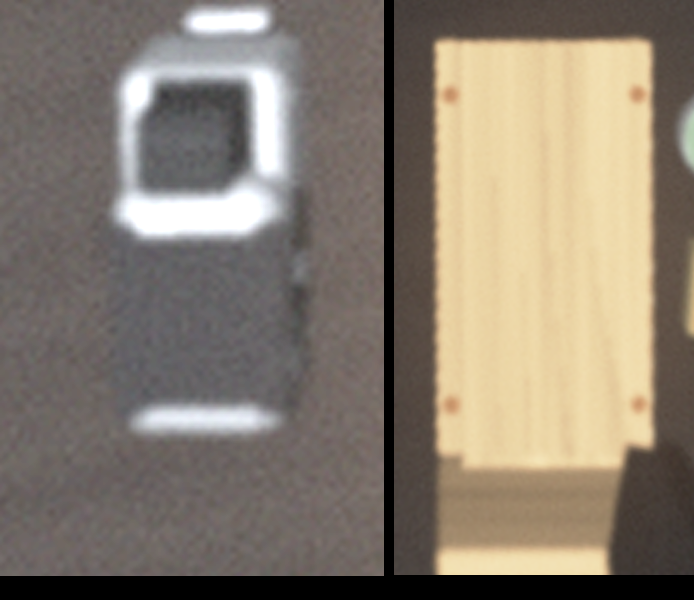

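The rectified crop shows the hook at (228,20), the lock frame at (200,150) and the rear stripe at (207,419). The tray edges are parallel to a yaw of 129.1°. Next I'll work out the grasp.

Run:
```python
from h import *
import json
c={k:np.array(v) for k,v in json.load(open("w1.json")).items()}
org=np.array([.414,-.115]);a=np.radians(119);ex=np.array([np.cos(a),np.sin(a)]);ey=np.array([-ex[1],ex[0]])
def w(px,py,z):
    u=-40+(px/2.4-.3)*.5;v=60-(py/2.4-.3)*.5
    q=org+(ex*v-ey*u)/1e3;p=proj("wrist",[q[0],q[1],.05],c);X=onz("wrist",p,z,c)[:2]
    d=X-org;return X.round(4),(d@ex*1e3).round(1),(-d@ey*1e3).round(1)
for n,p in dict(hook=(228,20,.006),hookfront=(228,10,.006),lock=(193,135,.07),ringL=(120,150,.047),ringR=(283,150,.047),rear=(207,419,.05),rearL=(118,330,.05),rearR=(290,330,.05)).items(): print(n,*w(*p))
# gradient-based tilt of rear stripe & ring bottom
A=cv2.imread("A.png");g=cv2.cvtColor(A,cv2.COLOR_BGR2GRAY).astype(float)
for nm,r0,r1 in(("rear",165,185),("ringbot",78,103),("hook",0,12)):
    xs=range(62,112,5) if nm!="hook" else range(80,112,4)
    cen=[((np.clip(g[r0:r1,x-2:x+3].mean(1)-90,0,None))*np.arange(r0,r1)).sum()/max(1,np.clip(g[r0:r1,x-2:x+3].mean(1)-90,0,None).sum()) for x in xs]
    print(nm,np.round(cen,1))
```

```text
hook [ 0.3902 -0.0705] 50.5 0.8
hookfront [ 0.3891 -0.0684] 52.8 0.8
lock [ 0.3996 -0.082 ] 35.8 3.4
ringL [ 0.3865 -0.0979] 28.3 -15.8
ringR [ 0.4164 -0.0813] 28.3 18.5
rear [ 0.4298 -0.1373] -27.1 3.0
rearL [ 0.4046 -0.1301] -8.6 -15.6
rearR [ 0.4359 -0.1127] -8.6 20.3
rear [174.5 174.  173.8 174.  173.9 174.1 174.1 174.1 174.  174.3]
ringbot [89.9 90.  89.8 89.4 89.4 89.3 89.1 88.  87.3 86. ]
hook [8.4 8.  8.  7.9 7.9 7.8 7.7 7.6]
```

Run:
```python
from h import *
plan([.4127,-.1085,.012],down(120,4))
```

```text
t 3.2 at [ 0.4602 -0.0705  0.2613] rot deg [ 0.02  3.98 -1.07] slide after mm [-26.6 -60.1 248.1] F [-0.03  0.34  0.14] grip 0.0869 0.0
```

Request:
play_rows:
  targets:
    - {"rot": [0, 2, -0.5], "slide": [-6.5, -15, 10], "gripper": 1}
    - {"rot": [0, 2, -0.5], "slide": [-6.5, -15, 10], "gripper": 1}
    - {"rot": [0, 0, 0], "slide": [-6.5, -15, 10], "gripper": 1}
    - {"rot": [0, 0, 0], "slide": [-6.5, -15, 10], "gripper": 1}
    - {"rot": [0, 0, 0], "slide": [0, 0, 25], "gripper": 1}
    - {"rot": [0, 0, 0], "slide": [0, 0, 25], "gripper": 1}
    - {"rot": [0, 0, 0], "slide": [0, 0, 25], "gripper": 1}
    - {"rot": [0, 0, 0], "slide": [0, 0, 25], "gripper": 1}
    - {"rot": [0, 0, 0], "slide": [0, 0, 0], "gripper": 1}
    - {"rot": [0, 0, 0], "slide": [0, 0, 0], "gripper": 1}

```text
time_s: 4.03
eef_pos: [0.4156, -0.116, 0.1204]
eef_rot: [-1.542, -2.665, -0.054]
wrist_force: [-0.4, 0.0, 0.9]
grip_width: 0.0867
grasp_force: 0.0
```

Run:
```python
from h import *
plan([.4127,-.1085,.012],down(120,4))
```

```text
t 4.03 at [ 0.4156 -0.116   0.1204] rot deg [-0.03 -0.11 -0.12] slide after mm [  0.4   1.2 108.7] F [-0.43  0.04  0.93] grip 0.0867 0.0
```

Request:
play_rows:
  targets:
    - {"rot": [0, 0, 0], "slide": [0, 0.3, 20], "gripper": 1}
    - {"rot": [0, 0, 0], "slide": [0, 0.3, 20], "gripper": 1}
    - {"rot": [0, 0, 0], "slide": [0.4, 0.3, 20], "gripper": 1}
    - {"rot": [0, 0, 0], "slide": [0, 0.3, 20], "gripper": 1}
    - {"rot": [0, 0, 0], "slide": [0, 0, 20], "gripper": 1}
    - {"rot": [0, 0, 0], "slide": [0, 0, 8.5], "gripper": 1}
    - {"rot": [0, 0, 0], "slide": [0, 0, 0], "gripper": 0.6}
    - {"rot": [0, 0, 0], "slide": [0, 0, 0], "gripper": 0.45}
    - {"rot": [0, 0, 0], "slide": [0, 0, 0], "gripper": 0.3}
    - {"rot": [0, 0, 0], "slide": [0, 0, 0], "gripper": 0}
    - {"rot": [0, 0, 0], "slide": [0, 0, 0], "gripper": 0}
    - {"rot": [0, 0, 0], "slide": [0, 0, 0], "gripper": 0}
    - {"rot": [0, 0, 0], "slide": [0, 0, 0], "gripper": 0}
    - {"rot": [0, 0, 0], "slide": [0, 0, 0], "gripper": 0}
  force: 40

```text
time_s: 5.2
eef_pos: [0.4139, -0.1079, 0.0127]
eef_rot: [-1.54, -2.669, -0.054]
wrist_force: [-0.1, 0.7, -0.1]
grip_width: 0.0415
grasp_force: 0.0
```

Request:
play_rows:
  targets:
    - {"rot": [0, 0, 0], "slide": [0, 0, 0], "gripper": 0}
    - {"rot": [0, 0, 0], "slide": [0, 0, 0], "gripper": 0}
    - {"rot": [0, 0, 0], "slide": [0, 0, 0], "gripper": 0}
    - {"rot": [0, 0, 0], "slide": [0, 0, 0], "gripper": 0}
    - {"rot": [0, 0, 0], "slide": [0, 0, -4], "gripper": 0}
    - {"rot": [0, 0, 0], "slide": [0, 0, -8], "gripper": 0}
    - {"rot": [0, -1, 0], "slide": [0, 0, -12], "gripper": 0}
    - {"rot": [0, -1, 0], "slide": [0, 0, -12], "gripper": 0}
    - {"rot": [0, -1, 0], "slide": [0, 0, -12], "gripper": 0}
    - {"rot": [0, -1, 0], "slide": [0, 0, -12], "gripper": 0}
    - {"rot": [0, 0, 0], "slide": [0, 0, 0], "gripper": 0}
    - {"rot": [0, 0, 0], "slide": [0, 0, 0], "gripper": 0}
  force: 40

```text
time_s: 6.2
eef_pos: [0.4155, -0.1104, 0.0728]
eef_rot: [1.569, 2.72, 0.0]
wrist_force: [-0.7, -0.3, -5.2]
grip_width: 0.0358
grasp_force: 40.0
```

Run:
```python
from h import *
import json
plan([.45,-.05,.1],down(129.1))
c=camera_params("wrist");im=grab_frame("wrist")
s=grab_frame("side")
cv2.imwrite("pics/w2.png",np.vstack([cv2.resize(im[60:330,150:450,::-1],None,fx=2.,fy=2.)])); cv2.imwrite("w2full.png",im[:,:,::-1]);cv2.imwrite("s2.png",s[:,:,::-1])
json.dump({k:np.asarray(v).tolist() for k,v in c.items()},open("w2.json","w"))
```

```text
t 6.2 at [ 0.4155 -0.1104  0.0728] rot deg [ 0.05  0.07 -9.04] slide after mm [ 25.1  64.9 -27.2] F [-0.69 -0.32 -5.2 ] grip 0.0358 40.0
```

View pics/w2.png

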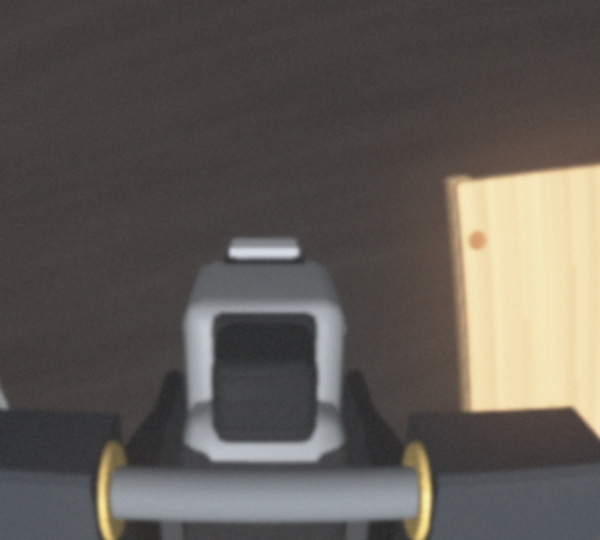

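Run:
```python
from h import *
import json
c={k:np.array(v) for k,v in json.load(open("w2.json")).items()}
p0=np.array([.4155,-.1104,.0728]);R=down(120.06)
for n,px,py,z in(("front",264,238,.062),("frontlow",264,238,.0565),("mid",264,246,.062),("plateback",264,261,.062),("lockc",264,380,.128),("lockF",264,318,.128),("lockB",264,440,.128),("trayL",449,178,.018),("trayCornerin",462,180,.018)):
    X=onz("wrist",(px/2+149.75,py/2+59.75),z,c);print(n,X.round(4),(R.inv().apply(X-p0)*1e3).round(1))
```

```text
front [ 0.3923 -0.0706  0.062 ] [46.1 -0.1 10.8]
frontlow [ 0.393  -0.0717  0.0565] [44.8 -0.1 16.3]
mid [ 0.3934 -0.0725  0.062 ] [43.8 -0.1 10.8]
plateback [ 0.3956 -0.0762  0.062 ] [39.6 -0.1 10.8]
lockc [ 0.3979 -0.0803  0.128 ] [ 34.9  -0.2 -55.2]
lockF [ 0.3919 -0.07    0.128 ] [ 46.8  -0.2 -55.2]
lockB [ 0.4042 -0.0912  0.128 ] [ 22.3  -0.2 -55.2]
trayL [ 0.4414 -0.0286  0.018 ] [57.8 63.4 54.8]
trayCornerin [ 0.4458 -0.0267  0.018 ] [57.2 68.2 54.8]
```

Request:
play_rows:
  targets:
    - {"rot": [0, 0, -3], "slide": [0, 0, 0], "gripper": 0}
    - {"rot": [0, 0, -3], "slide": [0, 0, 0], "gripper": 0}
    - {"rot": [0, 0, -3], "slide": [0, 0, 0], "gripper": 0}
    - {"rot": [0, 0, 0], "slide": [1, 12, 0], "gripper": 0}
    - {"rot": [0, 0, 0], "slide": [1, 12, 0], "gripper": 0}
    - {"rot": [0, 0, 0], "slide": [1, 12, 0], "gripper": 0}
    - {"rot": [0, 0, 0], "slide": [1, 12, 0], "gripper": 0}
    - {"rot": [0, 0, 0], "slide": [1, 12, 0], "gripper": 0}
    - {"rot": [0, 0, 0], "slide": [1, 12, 0], "gripper": 0}
    - {"rot": [0, 0, 0], "slide": [1, 12, 0], "gripper": 0}
    - {"rot": [0, 0, 0], "slide": [1, 12, 2], "gripper": 0}
    - {"rot": [0, 0, 0], "slide": [1, 12, 5], "gripper": 0}
    - {"rot": [0, 0, 0], "slide": [1.4, 9.5, 5], "gripper": 0}
    - {"rot": [0, 0, 0], "slide": [0, 0, 5], "gripper": 0}
    - {"rot": [0, 0, 0], "slide": [0, 0, 5], "gripper": 0}
    - {"rot": [0, 0, 0], "slide": [0, 0, 0], "gripper": 0}
    - {"rot": [0, 0, 0], "slide": [0, 0, 0], "gripper": 0}

```text
time_s: 7.72
eef_pos: [0.4991, -0.0289, 0.0498]
eef_rot: [-1.352, -2.835, 0.0]
wrist_force: [-0.1, -0.1, -4.4]
grip_width: 0.0357
grasp_force: 40.0
```

Run:
```python
from h import *
import json
plan([.5001,-.0282,.0312],down(129.1))
c=camera_params("wrist");im=grab_frame("wrist")
cv2.imwrite("pics/w3.png",cv2.resize(im[100:300,150:450,::-1],None,fx=2.6,fy=2.6,interpolation=2));cv2.imwrite("w3full.png",im[:,:,::-1])
json.dump({k:np.asarray(v).tolist() for k,v in c.items()},open("w3.json","w"))
```

```text
t 7.72 at [ 0.4991 -0.0289  0.0498] rot deg [-0.03 -0.05 -0.09] slide after mm [-0.1  1.2 18.6] F [-0.11 -0.14 -4.44] grip 0.0357 40.0
```

View pics/w3.png

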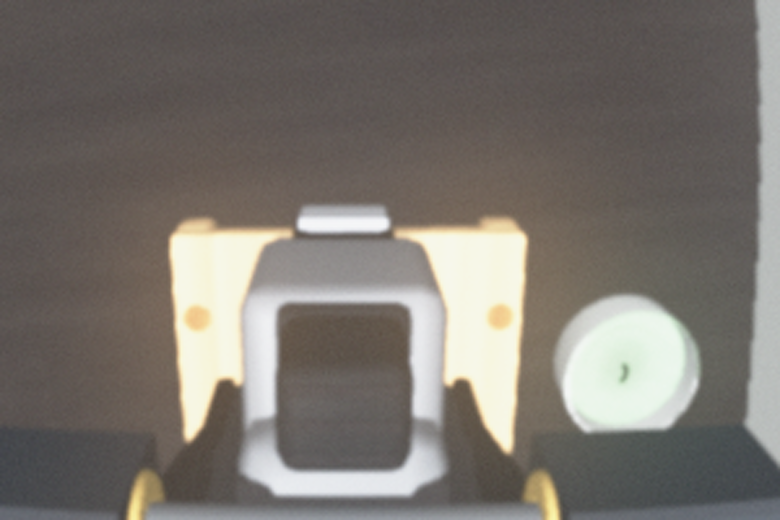

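The hook plate is at (344,220) and the tray's end edge is level at row 233, so the alignment is good. The tea light at (630,365) is clear.

Run:
```python
from h import *
import json
c={k:np.array(v) for k,v in json.load(open("w3.json")).items()}
s=state();p0=s["eef_pos"];R=Ro.from_rotvec(s["eef_rot"])
for n,px,py,z in(("hookfront",344,206,.036),("hookback",344,236,.039),("trayL",172,234,.018),("trayR",525,234,.018),("sideL",200,440,.018),("sideR",513,445,.018)):
    X=onz("wrist",(px/2.6+149.8,py/2.6+99.8),z,c);print(n,X.round(4),(R.inv().apply(X-p0)*1e3).round(1))
plan(p0,down(129.1))
```

```text
hookfront [0.4708 0.0064 0.036 ] [45.5 -0.1 14.3]
hookback [0.4744 0.0018 0.039 ] [39.7 -0.1 11.3]
trayL [ 0.4454 -0.0279  0.018 ] [ 34.8 -41.4  32.3]
trayR [0.5113 0.0254 0.018 ] [34.8 43.4 32.3]
sideL [ 0.4832 -0.0689  0.018 ] [-20.8 -37.9  32.3]
sideR [ 0.5483 -0.0184  0.018 ] [-22.5  44.5  32.3]
t 7.77 at [ 0.4995 -0.0289  0.0503] rot deg [-0.   -0.01 -0.1 ] slide after mm [0. 0. 0.] F [ 0.51  0.1  -6.18] grip 0.036 40.0
```

Request:
play_rows:
  targets:
    - {"rot": [0, 0, 0], "slide": [0, 0.5, 5], "gripper": 0}
    - {"rot": [0, 0, 0], "slide": [0, 0.5, 5], "gripper": 0}
    - {"rot": [0, 0, 0], "slide": [0, 0, 5], "gripper": 0}
    - {"rot": [0, 0, 0], "slide": [0, 0, 3], "gripper": 0}
    - {"rot": [0, 0, 0], "slide": [0, 0, 0], "gripper": 0}
    - {"rot": [0, 0, 0], "slide": [0, 0, 0], "gripper": 0}

```text
time_s: 8.27
eef_pos: [0.5006, -0.0275, 0.0322]
eef_rot: [-1.351, -2.836, -0.001]
wrist_force: [-0.4, 0.2, -5.2]
grip_width: 0.0356
grasp_force: 40.0
```

Request:
play_rows:
  targets:
    - {"rot": [0, 0, 0], "slide": [0, 0, 1], "gripper": 0}
    - {"rot": [0, 0, 0], "slide": [0, 0, 0], "gripper": 0}
    - {"rot": [0, 0, 0], "slide": [0, 0, 0], "gripper": 0}

```text
time_s: 8.52
eef_pos: [0.5008, -0.0276, 0.0316]
eef_rot: [1.351, 2.836, 0.001]
wrist_force: [-0.1, -0.1, -5.2]
grip_width: 0.0359
grasp_force: 40.0
```

Request:
play_rows:
  targets:
    - {"rot": [0, 0, 0], "slide": [0, 0, 1], "gripper": 0}
    - {"rot": [0, 0, 0], "slide": [0, 0, 0], "gripper": 0}
    - {"rot": [0, 0, 0], "slide": [0, 0, 0], "gripper": 0}

```text
time_s: 8.77
eef_pos: [0.5007, -0.0276, 0.0304]
eef_rot: [1.351, 2.836, 0.001]
wrist_force: [-0.3, 0.1, -4.6]
grip_width: 0.0358
grasp_force: 40.0
```

Request:
play_rows:
  targets:
    - {"rot": [0, 0, 0], "slide": [0, 0, 1], "gripper": 0}
    - {"rot": [0, 0, 0], "slide": [0, 0, 0], "gripper": 0}
    - {"rot": [0, 0, 0], "slide": [0, 0, 0], "gripper": 0}

```text
time_s: 9.02
eef_pos: [0.5007, -0.0276, 0.0294]
eef_rot: [1.351, 2.836, 0.001]
wrist_force: [0.3, -0.8, -5.1]
grip_width: 0.0354
grasp_force: 40.0
```

Request:
play_rows:
  targets:
    - {"rot": [0, 0, 0], "slide": [0, 0, 0.5], "gripper": 0}
    - {"rot": [0, 0, 0], "slide": [0, 0, 0], "gripper": 0}
    - {"rot": [0, 0, 0], "slide": [0, 0, 0], "gripper": 0}

```text
time_s: 9.27
eef_pos: [0.5008, -0.0277, 0.029]
eef_rot: [1.351, 2.836, 0.001]
wrist_force: [0.4, 1.2, -5.5]
grip_width: 0.0356
grasp_force: 40.0
```

Request:
play_rows:
  targets:
    - {"rot": [0, 0, 0], "slide": [0, 0, 0.5], "gripper": 0}
    - {"rot": [0, 0, 0], "slide": [0, 0, 0], "gripper": 0}
    - {"rot": [0, 0, 0], "slide": [0, 0, 0], "gripper": 0}

```text
time_s: 9.52
eef_pos: [0.5008, -0.0276, 0.0285]
eef_rot: [1.351, 2.836, 0.001]
wrist_force: [-0.0, -0.2, -2.9]
grip_width: 0.0354
grasp_force: 40.0
```

Request:
play_rows:
  targets:
    - {"rot": [0, 0, 0], "slide": [0, 0, 0.5], "gripper": 0}
    - {"rot": [0, 0, 0], "slide": [0, 0, 0], "gripper": 0}
    - {"rot": [0, 0, 0], "slide": [0, 0, 0], "gripper": 0}

```text
time_s: 9.77
eef_pos: [0.5008, -0.0276, 0.0285]
eef_rot: [1.351, 2.836, 0.0]
wrist_force: [-4.1, -0.3, 5.7]
grip_width: 0.0358
grasp_force: 40.0
```

Request:
play_rows:
  targets:
    - {"rot": [0, 0, 0], "slide": [0, 0, 0.5], "gripper": 0}
    - {"rot": [0, 0, 0], "slide": [0, 0, 0], "gripper": 0}
    - {"rot": [0, 0, 0], "slide": [0, 0, 0], "gripper": 0}

```text
time_s: 10.02
eef_pos: [0.5008, -0.0276, 0.0284]
eef_rot: [1.351, 2.836, -0.001]
wrist_force: [-7.2, 0.9, 13.5]
grip_width: 0.0359
grasp_force: 40.0
```

Request:
play_rows:
  targets:
    - {"rot": [0, 0, 0], "slide": [0, 0, -1.3], "gripper": 0}
    - {"rot": [0, 0, 0], "slide": [0, 0, -1.2], "gripper": 0}
    - {"rot": [0, 0, 0], "slide": [-3, 0, 0], "gripper": 0}
    - {"rot": [0, 0, 0], "slide": [-3, 0, 0], "gripper": 0}
    - {"rot": [0, 0, 0], "slide": [-3, 0, 0], "gripper": 0}
    - {"rot": [0, 0, 0], "slide": [-3, 0, 0], "gripper": 0}
    - {"rot": [0, 0, 0], "slide": [-3, 0, 0], "gripper": 0}
    - {"rot": [0, 0, 0], "slide": [-3, 0, 0], "gripper": 0}
    - {"rot": [0, 0, 0], "slide": [-3, 0, 0], "gripper": 0}
    - {"rot": [0, 0, 0], "slide": [-3, 0, 0], "gripper": 0}
    - {"rot": [0, 0, 0], "slide": [0, 0, 0], "gripper": 0}
    - {"rot": [0, 0, 0], "slide": [0, 0, 0], "gripper": 0}

```text
time_s: 11.02
eef_pos: [0.5158, -0.0464, 0.0299]
eef_rot: [1.352, 2.836, 0.001]
wrist_force: [-2.4, 1.5, -5.2]
grip_width: 0.0356
grasp_force: 40.0
```

Run:
```python
from h import *
plan([.5,-.0275,.0300],down(129.1))
im=grab_frame("wrist")
cv2.imwrite("pics/w4.png",cv2.resize(im[100:300,150:450,::-1],None,fx=2.6,fy=2.6,interpolation=2))
F=np.mean([state()["wrist_force"] for _ in range(1)],0);print(F@np.array([-.6307,.776,0]))
```

```text
t 11.02 at [ 0.5158 -0.0464  0.0299] rot deg [ 0.02 -0.   -0.07] slide after mm [24.6 -0.3 -0.1] F [-2.44  1.53 -5.18] grip 0.0356 40.0
0.9860943988598603
```

View pics/w4.png

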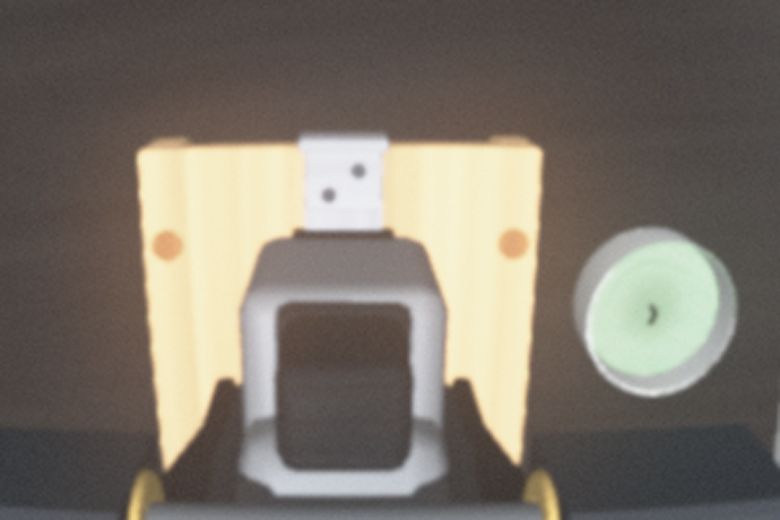

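Hooked: the lip is over the end edge at (344,140) and about 16 mm of straight blade is drawn. Next I'll back the case along the stand.

Request:
play_rows:
  targets:
    - {"rot": [0, 0, 0], "slide": [-4, 0, 0], "gripper": 0}
    - {"rot": [0, 0, 0], "slide": [-4, 0, 0], "gripper": 0}
    - {"rot": [0, 0, 0], "slide": [-4, 0, 0], "gripper": 0}
    - {"rot": [0, 0, 0], "slide": [-4, 0, 0], "gripper": 0}
    - {"rot": [0, 0, 0], "slide": [-4, 0, 0], "gripper": 0}
    - {"rot": [0, 0, 0], "slide": [-4, 0, 0], "gripper": 0}
    - {"rot": [0, 0, 0], "slide": [-4, 0, 0], "gripper": 0}
    - {"rot": [0, 0, 0], "slide": [-4, 0, 0], "gripper": 0}
    - {"rot": [0, 0, 0], "slide": [-4, 0, 0], "gripper": 0}
    - {"rot": [0, 0, 0], "slide": [-4, 0, 0], "gripper": 0}
    - {"rot": [0, 0, 0], "slide": [-4, 0, 0], "gripper": 0}
    - {"rot": [0, 0, 0], "slide": [-4, 0, 0], "gripper": 0}
    - {"rot": [0, 0, 0], "slide": [-4, 0, 0], "gripper": 0}
    - {"rot": [0, 0, 0], "slide": [-4, 0, 0], "gripper": 0}
    - {"rot": [0, 0, 0], "slide": [-4, 0, 0], "gripper": 0}
    - {"rot": [0, 0, 0], "slide": [0, 0, 0], "gripper": 0}
    - {"rot": [0, 0, 0], "slide": [0, 0, 0], "gripper": 0}

```text
time_s: 12.48
eef_pos: [0.5537, -0.093, 0.0299]
eef_rot: [1.352, 2.836, 0.001]
wrist_force: [-2.4, 1.1, -5.1]
grip_width: 0.0358
grasp_force: 40.0
```

```bash
cat > fx.py <<'E'
from h import *
# mean of two frames' worth of readings, along the tray's x
ex=np.array([.6307,-.776,0]);E=np.array([.478,-.001,0])
s=state();F=np.array(s["wrist_force"]);p=np.array(s["eef_pos"])
print("t",round(s["time_s"],2),"F along",round(F@ex,2),"lat",round(F@[.776,.6307,0],2),"Fz",round(F[2],2),"torque",np.round(s["wrist_torque"],2),"d",((p-E)@ex*1e3).round(2),"lat",((p-E)@[.776,.6307,0]*1e3).round(2),"z",round(p[2],4),"err deg",(Ro.from_rotvec(s["eef_rot"]).inv()*down(129.1)).as_rotvec(degrees=True).round(2))
E
python3 fx.py
python3 - <<'E'
from h import *
for n in("top","side"): cv2.imwrite(f"{n}5.png",grab_frame(n)[:,:,::-1])
a=cv2.imread("top5.png")[100:220,200:340];b=cv2.imread("side5.png")[130:250,180:320]
cv2.imwrite("pics/c5.png",np.hstack([cv2.resize(q,None,fx=2.85,fy=2.85,interpolation=2) for q in(a,b)]))
E
```

```text
t 12.48 F along -2.31 lat -1.16 Fz -5.14 torque [0.24 0.2  0.06] d 119.17 lat 0.73 z 0.0299 err deg [ 0.03  0.   -0.07]
```

View pics/c5.png

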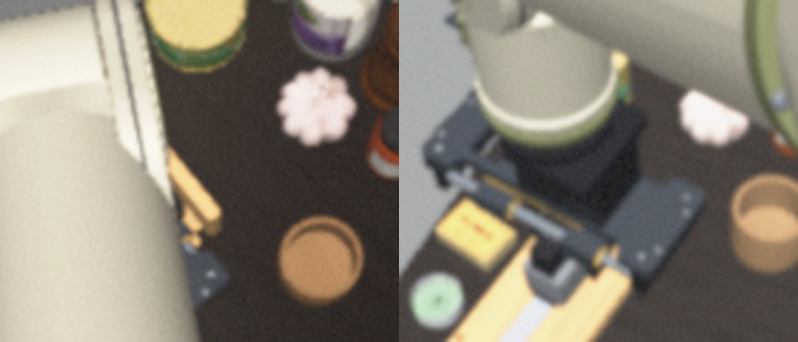

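The tape is centred on the stand. The salt pot, tea light and match box stay clear of the gripper, and the upright in the top half (195,190) is still ahead of the case.

Request:
play_rows:
  targets:
    - {"rot": [0, 0, 0], "slide": [-2, 0, 0], "gripper": 0}
    - {"rot": [0, 0, 0], "slide": [-2, 0, 0], "gripper": 0}
    - {"rot": [0, 0, 0], "slide": [-2, 0, 0], "gripper": 0}
    - {"rot": [0, 0, 0], "slide": [-2, 0, 0], "gripper": 0}
    - {"rot": [0, 0, 0], "slide": [-2, 0, 0], "gripper": 0}
    - {"rot": [0, 0, 0], "slide": [-1, 0, 0], "gripper": 0}
    - {"rot": [0, 0, 0], "slide": [-1, 0, 0], "gripper": 0}
    - {"rot": [0, 0, 0], "slide": [-1, 0, 0], "gripper": 0}
    - {"rot": [0, 0, 0], "slide": [-1, 0, 0], "gripper": 0}
    - {"rot": [0, 0, 0], "slide": [-1, 0, 0], "gripper": 0}

```text
time_s: 13.42
eef_pos: [0.5631, -0.1046, 0.03]
eef_rot: [1.351, 2.836, 0.001]
wrist_force: [-1.1, 1.7, -5.3]
grip_width: 0.0359
grasp_force: 40.0
```

```bash
python3 fx.py
```

```text
t 13.42 F along -2.01 lat 0.2 Fz -5.29 torque [0.27 0.21 0.04] d 134.06 lat 0.76 z 0.03 err deg [ 0.03  0.01 -0.05]
```

Request:
play_rows:
  targets:
    - {"rot": [0, 0, 0], "slide": [-1, 0, 0], "gripper": 0}
    - {"rot": [0, 0, 0], "slide": [-1, 0, 0], "gripper": 0}
    - {"rot": [0, 0, 0], "slide": [-1, 0, 0], "gripper": 0}
    - {"rot": [0, 0, 0], "slide": [-1, 0, 0], "gripper": 0}
    - {"rot": [0, 0, 0], "slide": [-1, 0, 0], "gripper": 0}

```text
time_s: 13.83
eef_pos: [0.5663, -0.1085, 0.03]
eef_rot: [1.351, 2.836, 0.001]
wrist_force: [-0.7, 1.4, -5.0]
grip_width: 0.0358
grasp_force: 40.0
```

Request:
play_rows:
  targets:
    - {"rot": [0, 0, 0], "slide": [-1, 0, 0], "gripper": 0}
    - {"rot": [0, 0, 0], "slide": [-1, 0, 0], "gripper": 0}
    - {"rot": [0, 0, 0], "slide": [-1, 0, 0], "gripper": 0}
    - {"rot": [0, 0, 0], "slide": [-1, 0, 0], "gripper": 0}
    - {"rot": [0, 0, 0], "slide": [-1, 0, 0], "gripper": 0}

```text
time_s: 14.25
eef_pos: [0.5687, -0.1112, 0.0298]
eef_rot: [-1.349, -2.835, -0.001]
wrist_force: [-5.3, 4.6, -3.0]
grip_width: 0.0356
grasp_force: 40.0
```

Request:
play_rows:
  targets:
    - {"rot": [0, 0, 0], "slide": [-0.5, 0, 0], "gripper": 0}
    - {"rot": [0, 0, 0], "slide": [0, 0, 0], "gripper": 0}
    - {"rot": [0, 0, 0], "slide": [0, 0, 0], "gripper": 0}

```text
time_s: 14.5
eef_pos: [0.5691, -0.1117, 0.0298]
eef_rot: [-1.35, -2.835, -0.001]
wrist_force: [-5.0, 4.3, -4.2]
grip_width: 0.036
grasp_force: 40.0
```

```bash
python3 fx.py
```

```text
t 14.5 F along -6.49 lat -1.21 Fz -4.17 torque [0.79 0.71 0.09] d 143.37 lat 0.86 z 0.0298 err deg [ 0.   -0.09 -0.01]
```

Request:
play_rows:
  targets:
    - {"rot": [0, 0, 0], "slide": [-0.5, 0, 0], "gripper": 0}
    - {"rot": [0, 0, 0], "slide": [-0.5, 0, 0], "gripper": 0}
    - {"rot": [0, 0, 0], "slide": [-0.5, 0, 0], "gripper": 0}
    - {"rot": [0, 0, 0], "slide": [0, 0, 0], "gripper": 0}

```text
time_s: 14.83
eef_pos: [0.57, -0.1129, 0.0298]
eef_rot: [-1.35, -2.835, -0.001]
wrist_force: [-4.4, 3.9, -4.6]
grip_width: 0.0357
grasp_force: 40.0
```

Request:
play_rows:
  targets:
    - {"rot": [0, 0, 0], "slide": [-0.5, 0, 0], "gripper": 0}
    - {"rot": [0, 0, 0], "slide": [-0.5, 0, 0], "gripper": 0}
    - {"rot": [0, 0, 0], "slide": [-0.4, 0, 0], "gripper": 0}
    - {"rot": [0, 0, 0], "slide": [0, 0, 0], "gripper": 0}

```text
time_s: 15.17
eef_pos: [0.5709, -0.1139, 0.0298]
eef_rot: [-1.349, -2.835, -0.001]
wrist_force: [-5.4, 4.0, -3.7]
grip_width: 0.0359
grasp_force: 40.0
```

Request:
play_rows:
  targets:
    - {"rot": [0, 0, 0], "slide": [-0.5, 0, 0], "gripper": 0}
    - {"rot": [0, 0, 0], "slide": [-0.5, 0, 0], "gripper": 0}
    - {"rot": [0, 0, 0], "slide": [-0.4, 0, 0], "gripper": 0}
    - {"rot": [0, 0, 0], "slide": [0, 0, 0], "gripper": 0}

```text
time_s: 15.5
eef_pos: [0.5718, -0.115, 0.0297]
eef_rot: [-1.349, -2.835, -0.001]
wrist_force: [-5.2, 3.6, -3.7]
grip_width: 0.0356
grasp_force: 40.0
```

Request:
play_rows:
  targets:
    - {"rot": [0, 0, 0], "slide": [-0.5, 0, 0], "gripper": 0}
    - {"rot": [0, 0, 0], "slide": [-0.5, 0, 0], "gripper": 0}
    - {"rot": [0, 0, 0], "slide": [-0.4, 0, 0], "gripper": 0}
    - {"rot": [0, 0, 0], "slide": [0, 0, 0], "gripper": 0}

```text
time_s: 15.83
eef_pos: [0.5726, -0.1161, 0.0298]
eef_rot: [-1.349, -2.835, -0.001]
wrist_force: [-5.9, 4.3, -2.9]
grip_width: 0.0358
grasp_force: 40.0
```

Request:
play_rows:
  targets:
    - {"rot": [0, 0, 0], "slide": [-0.5, 0, 0], "gripper": 0}
    - {"rot": [0, 0, 0], "slide": [-0.5, 0, 0], "gripper": 0}
    - {"rot": [0, 0, 0], "slide": [-0.4, 0, 0], "gripper": 0}
    - {"rot": [0, 0, 0], "slide": [0, 0, 0], "gripper": 0}

```text
time_s: 16.17
eef_pos: [0.5735, -0.1172, 0.0297]
eef_rot: [-1.349, -2.835, -0.001]
wrist_force: [-3.8, 4.6, -3.7]
grip_width: 0.0357
grasp_force: 40.0
```

Request:
play_rows:
  targets:
    - {"rot": [0, 0, 0], "slide": [-0.5, 0, 0], "gripper": 0}
    - {"rot": [0, 0, 0], "slide": [-0.5, 0, 0], "gripper": 0}
    - {"rot": [0, 0, 0], "slide": [-0.4, 0, 0], "gripper": 0}
    - {"rot": [0, 0, 0], "slide": [0, 0, 0], "gripper": 0}

```text
time_s: 16.5
eef_pos: [0.5744, -0.1182, 0.0298]
eef_rot: [-1.349, -2.835, -0.001]
wrist_force: [-6.2, 5.5, -3.5]
grip_width: 0.0357
grasp_force: 40.0
```

Request:
play_rows:
  targets:
    - {"rot": [0, 0, 0], "slide": [-0.4, 0, 0], "gripper": 0}
    - {"rot": [0, 0, 0], "slide": [-0.4, 0, 0], "gripper": 0}
    - {"rot": [0, 0, 0], "slide": [0, 0, 0], "gripper": 0}

```text
time_s: 16.75
eef_pos: [0.5749, -0.1189, 0.0297]
eef_rot: [-1.349, -2.835, -0.001]
wrist_force: [-5.1, 4.4, -4.2]
grip_width: 0.0357
grasp_force: 40.0
```

Still sliding at about 6.6 N.

Request:
play_rows:
  targets:
    - {"rot": [0, 0, 0], "slide": [-0.5, 0, 0], "gripper": 0}
    - {"rot": [0, 0, 0], "slide": [-0.5, 0, 0], "gripper": 0}
    - {"rot": [0, 0, 0], "slide": [-0.4, 0, 0], "gripper": 0}
    - {"rot": [0, 0, 0], "slide": [0, 0, 0], "gripper": 0}

```text
time_s: 17.08
eef_pos: [0.5758, -0.12, 0.0298]
eef_rot: [-1.349, -2.835, -0.001]
wrist_force: [-4.9, 4.1, -4.3]
grip_width: 0.036
grasp_force: 40.0
```

Request:
play_rows:
  targets:
    - {"rot": [0, 0, 0], "slide": [-0.5, 0, 0], "gripper": 0}
    - {"rot": [0, 0, 0], "slide": [-0.5, 0, 0], "gripper": 0}
    - {"rot": [0, 0, 0], "slide": [-0.4, 0, 0], "gripper": 0}
    - {"rot": [0, 0, 0], "slide": [0, 0, 0], "gripper": 0}

```text
time_s: 17.42
eef_pos: [0.5767, -0.121, 0.0298]
eef_rot: [-1.349, -2.835, -0.001]
wrist_force: [-5.5, 4.6, -3.3]
grip_width: 0.0356
grasp_force: 40.0
```

Request:
play_rows:
  targets:
    - {"rot": [0, 0, 0], "slide": [-0.5, 0, 0], "gripper": 0}
    - {"rot": [0, 0, 0], "slide": [-0.5, 0, 0], "gripper": 0}
    - {"rot": [0, 0, 0], "slide": [-0.4, 0, 0], "gripper": 0}
    - {"rot": [0, 0, 0], "slide": [0, 0, 0], "gripper": 0}

```text
time_s: 17.75
eef_pos: [0.5775, -0.122, 0.0298]
eef_rot: [-1.349, -2.835, -0.001]
wrist_force: [-4.8, 4.7, -3.4]
grip_width: 0.0357
grasp_force: 40.0
```

Request:
play_rows:
  targets:
    - {"rot": [0, 0, 0], "slide": [-0.5, 0, 0], "gripper": 0}
    - {"rot": [0, 0, 0], "slide": [-0.5, 0, 0], "gripper": 0}
    - {"rot": [0, 0, 0], "slide": [-0.4, 0, 0], "gripper": 0}
    - {"rot": [0, 0, 0], "slide": [0, 0, 0], "gripper": 0}

```text
time_s: 18.08
eef_pos: [0.5776, -0.1219, 0.0295]
eef_rot: [-1.347, -2.834, -0.002]
wrist_force: [-9.4, 7.8, -0.2]
grip_width: 0.0355
grasp_force: 40.0
```

Request:
play_rows:
  targets:
    - {"rot": [0, 0, 0], "slide": [-0.3, 0, 0], "gripper": 0}
    - {"rot": [0, 0, 0], "slide": [0, 0, 0], "gripper": 0}
    - {"rot": [0, 0, 0], "slide": [0, 0, 0], "gripper": 0}

```text
time_s: 18.33
eef_pos: [0.5776, -0.1219, 0.0295]
eef_rot: [-1.347, -2.834, -0.002]
wrist_force: [-10.5, 8.6, -1.2]
grip_width: 0.0357
grasp_force: 40.0
```

```bash
python3 fx.py
```

```text
t 18.33 F along -13.24 lat -2.71 Fz -1.23 torque [1.68 1.76 0.07] d 156.65 lat 1.04 z 0.0295 err deg [-0.05 -0.24  0.07]
```

Request:
play_rows:
  targets:
    - {"rot": [0, 0, 0], "slide": [-0.2, 0, 0], "gripper": 0}
    - {"rot": [0, 0, 0], "slide": [0, 0, 0], "gripper": 0}
    - {"rot": [0, 0, 0], "slide": [0, 0, 0], "gripper": 0}
    - {"rot": [0, 0, 0], "slide": [0, 0, 0], "gripper": 0}
    - {"rot": [0, 0, 0], "slide": [0, 0, 0], "gripper": 0}
    - {"rot": [0, 0, 0], "slide": [0, 0, 0], "gripper": 0}
    - {"rot": [0, 0, 0], "slide": [0, 0, 0], "gripper": 0}
    - {"rot": [0, 0, 0], "slide": [0, 0, 0], "gripper": 0}

```text
time_s: 19.0
eef_pos: [0.5776, -0.1219, 0.0295]
eef_rot: [-1.346, -2.834, -0.002]
wrist_force: [-10.5, 9.6, -0.0]
grip_width: 0.0362
grasp_force: 40.0
```

```bash
python3 fx.py
```

```text
t 19.0 F along -14.08 lat -2.1 Fz -0.03 torque [1.72 1.83 0.05] d 156.67 lat 1.07 z 0.0295 err deg [-0.05 -0.25  0.07]
```

Request:
play_rows:
  targets:
    - {"rot": [0, 0, 0], "slide": [0.5, 0, 0], "gripper": 0}
    - {"rot": [0, 0, 0], "slide": [0.5, 0, 0], "gripper": 0}
    - {"rot": [0, 0, 0], "slide": [0, 0, 0.5], "gripper": 0}
    - {"rot": [0, 0, 0], "slide": [0, 0, 0.5], "gripper": 0}
    - {"rot": [0, 0, 0], "slide": [0, 0, 0], "gripper": 0}
    - {"rot": [0, 0, 0], "slide": [0, 0, 0], "gripper": 0}

```text
time_s: 19.5
eef_pos: [0.5778, -0.1217, 0.0288]
eef_rot: [-1.348, -2.835, -0.002]
wrist_force: [-7.1, 6.8, -0.9]
grip_width: 0.0357
grasp_force: 40.0
```

```bash
python3 fx.py
```

```text
t 19.5 F along -9.8 lat -1.25 Fz -0.88 torque [1.51 1.24 0.13] d 156.65 lat 1.31 z 0.0288 err deg [ 0.01 -0.17  0.04]
```

Request:
play_rows:
  targets:
    - {"rot": [0, 0, 0], "slide": [0.2, 0, 0.5], "gripper": 0}
    - {"rot": [0, 0, 0], "slide": [0, 0, 0], "gripper": 0}
    - {"rot": [0, 0, 0], "slide": [0, 0, 0], "gripper": 0}

```text
time_s: 19.75
eef_pos: [0.5779, -0.1217, 0.0285]
eef_rot: [-1.348, -2.835, -0.002]
wrist_force: [-7.6, 7.7, 0.8]
grip_width: 0.0357
grasp_force: 40.0
```

```bash
python3 fx.py
```

```text
t 19.75 F along -10.75 lat -1.06 Fz 0.78 torque [1.46 1.44 0.12] d 156.65 lat 1.41 z 0.0285 err deg [ 0.02 -0.15  0.04]
```

Request:
play_rows:
  targets:
    - {"rot": [0, 0, 0], "slide": [0.4, 0, 0.3], "gripper": 0}
    - {"rot": [0, 0, 0], "slide": [0, 0, 0], "gripper": 0}
    - {"rot": [0, 0, 0], "slide": [0, 0, 0], "gripper": 0}

```text
time_s: 20.0
eef_pos: [0.5779, -0.1216, 0.0285]
eef_rot: [-1.349, -2.836, -0.002]
wrist_force: [-6.7, 6.6, 1.4]
grip_width: 0.0356
grasp_force: 40.0
```

```bash
python3 fx.py
```

```text
t 20.0 F along -9.36 lat -1.0 Fz 1.43 torque [1.32 1.43 0.12] d 156.63 lat 1.43 z 0.0285 err deg [ 0.02 -0.11  0.03]
```

Request:
play_rows:
  targets:
    - {"rot": [0, 0, 0], "slide": [0, 0, 0], "gripper": 0.42}
    - {"rot": [0, 0, 0], "slide": [0, 0, 0], "gripper": 0.45}
    - {"rot": [0, 0, 0], "slide": [0, 0, 0], "gripper": 0.5}
    - {"rot": [0, 0, 0], "slide": [0, 0, 0], "gripper": 0.55}
    - {"rot": [0, 0, 0], "slide": [0, 0, 0], "gripper": 0.65}
    - {"rot": [0, 0, 0], "slide": [0, 0, 0], "gripper": 0.65}
    - {"rot": [0, 0, 0], "slide": [0, 0, 0], "gripper": 0.65}
    - {"rot": [0, 0, 0], "slide": [0, 0, 0], "gripper": 0.65}

```text
time_s: 20.67
eef_pos: [0.5785, -0.1235, 0.0282]
eef_rot: [1.351, 2.836, 0.001]
wrist_force: [-0.0, 0.3, 0.6]
grip_width: 0.0554
grasp_force: 0.0
```

```bash
python3 fx.py
python3 - <<'E'
from h import *
import json
c=camera_params("wrist");im=grab_frame("wrist")
cv2.imwrite("pics/w6.png",cv2.resize(im[30:330,130:450,::-1],None,fx=1.9,fy=1.9,interpolation=2))
json.dump({k:np.asarray(v).tolist() for k,v in c.items()},open("w6.json","w"))
E
```

```text
t 20.67 F along -0.27 lat 0.21 Fz 0.55 torque [ 0.01 -0.12  0.04] d 158.41 lat 0.74 z 0.0282 err deg [ 0.04  0.02 -0.06]
```

View pics/w6.png

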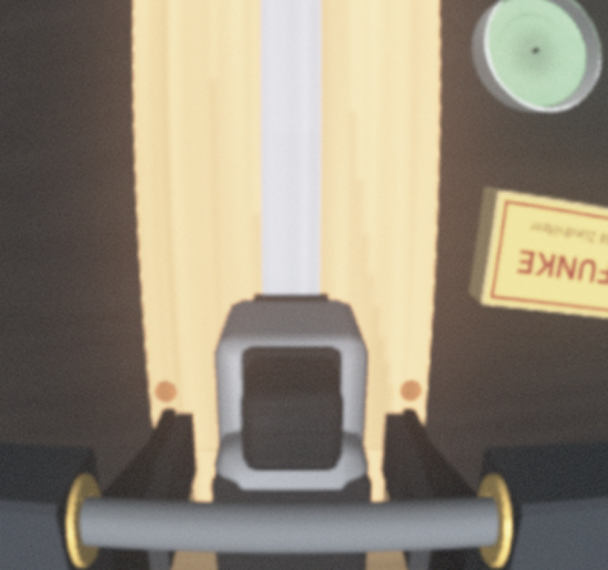

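The blade stays drawn and straight down the middle of the stand, and the case sits at (292,400), unmoved. The fingers are clear on both sides. Next I'll rise, shut the fingers and go over the lock.

Request:
play_rows:
  targets:
    - {"rot": [0, 0, 0], "slide": [0, 0.3, -5], "gripper": 0.65}
    - {"rot": [0, 0, 0], "slide": [0, 0, -15], "gripper": 0.65}
    - {"rot": [0, 0, 0], "slide": [0, 0, -20], "gripper": 0.65}
    - {"rot": [0, 0, 0], "slide": [0, 0, -20], "gripper": 0.65}
    - {"rot": [0, 0, 0], "slide": [0, 0, -20], "gripper": 0.65}
    - {"rot": [0, 0, 0], "slide": [0, 0, -10], "gripper": 0}
    - {"rot": [0, 0, 0], "slide": [8, 0, 0], "gripper": 0}
    - {"rot": [0, 0, 0], "slide": [8, 0, 0], "gripper": 0}
    - {"rot": [0, 0, 0], "slide": [8, 0, 0], "gripper": 0}
    - {"rot": [0, 0, 0], "slide": [8, 0, 0], "gripper": 0}
    - {"rot": [0, 0, 0], "slide": [0, 0, 0], "gripper": 0}
    - {"rot": [0, 0, 0], "slide": [0, 0, 0], "gripper": 0}
    - {"rot": [0, 0, 0], "slide": [0, 0, 0], "gripper": 0}
    - {"rot": [0, 0, 0], "slide": [0, 0, 0], "gripper": 0}
    - {"rot": [0, 0, 0], "slide": [0, 0, 0], "gripper": 0}
  force: 20

```text
time_s: 21.97
eef_pos: [0.5585, -0.0987, 0.118]
eef_rot: [1.352, 2.836, 0.001]
wrist_force: [0.2, 0.1, 0.6]
grip_width: 0.0024
grasp_force: 0.0
```

```bash
python3 fx.py
python3 - <<'E'
from h import *
import json
print(state()["grip_width"])
c={k:np.array(v) for k,v in json.load(open("w6.json")).items()}
ex=np.array([.6307,-.776,0]);E=np.array([.478,-.001,0]);ly=np.array([.776,.6307,0])
for n,px,py,z in(("ringTop",292,340,.06),("ringBotF",292,432,.071),("lockL",243,405,.084),("lockR",342,405,.084),("lockfront",292,395,.084),("lockback",292,468,.084),("casefront",292,302,.05),("bladeroot",292,298,.02)):
    X=onz("wrist",(px/1.9+129.75,py/1.9+29.75),z,c);print(n,((X-E)@ex*1e3).round(1),((X-E)@ly*1e3).round(1))
E
```

```text
t 21.97 F along 0.03 lat 0.19 Fz 0.56 torque [-0.02 -0.1  -0.04] d 126.61 lat 0.88 z 0.118 err deg [ 0.03 -0.   -0.08]
0.0023826849098745784
ringTop 115.6 1.5
ringBotF 132.8 1.4
lockL 120.6 -7.9
lockR 120.7 10.7
lockfront 118.6 1.3
lockback 134.2 1.3
casefront 109.5 1.5
bladeroot 116.1 1.7
```

Request:
play_rows:
  targets:
    - {"rot": [0, 0, 0], "slide": [-0.3, 0.5, 8], "gripper": 0}
    - {"rot": [0, 0, 0], "slide": [0, 0, 8], "gripper": 0}
    - {"rot": [0, 0, 0], "slide": [0, 0, 8], "gripper": 0}
    - {"rot": [0, 0, 0], "slide": [0, 0, 5], "gripper": 0}
    - {"rot": [0, 0, 0], "slide": [0, 0, 2.5], "gripper": 0}
    - {"rot": [0, 0, 0], "slide": [0, 0, 0], "gripper": 0}
    - {"rot": [0, 0, 0], "slide": [0, 0, 0], "gripper": 0}

```text
time_s: 22.55
eef_pos: [0.5591, -0.0982, 0.0866]
eef_rot: [1.351, 2.836, 0.001]
wrist_force: [-0.1, 0.4, -0.9]
grip_width: 0.0007
grasp_force: 0.0
```

Request:
play_rows:
  targets:
    - {"rot": [0, 0, 0], "slide": [0, 0, 0.5], "gripper": 0}
    - {"rot": [0, 0, 0], "slide": [0, 0, 0.5], "gripper": 0}
    - {"rot": [0, 0, 0], "slide": [0, 0, 0.5], "gripper": 0}
    - {"rot": [0, 0, 0], "slide": [0, 0, 0], "gripper": 0}

```text
time_s: 22.88
eef_pos: [0.5591, -0.0983, 0.0853]
eef_rot: [1.351, 2.836, 0.001]
wrist_force: [0.2, 0.5, 0.0]
grip_width: 0.0005
grasp_force: 0.0
```

Request:
play_rows:
  targets:
    - {"rot": [0, 0, 0], "slide": [0, 0, 0.5], "gripper": 0}
    - {"rot": [0, 0, 0], "slide": [0, 0, 0.5], "gripper": 0}
    - {"rot": [0, 0, 0], "slide": [0, 0, 0.5], "gripper": 0}
    - {"rot": [0, 0, 0], "slide": [0, 0, 0.5], "gripper": 0}
    - {"rot": [0, 0, 0], "slide": [0, 0, 0], "gripper": 0}

```text
time_s: 23.3
eef_pos: [0.5591, -0.0982, 0.0833]
eef_rot: [1.351, 2.836, 0.001]
wrist_force: [-1.2, 0.8, 4.0]
grip_width: 0.0004
grasp_force: 2.1
```

Request:
play_rows:
  targets:
    - {"rot": [0, 0, 0], "slide": [0, 0, 0.5], "gripper": 0}
    - {"rot": [0, 0, 0], "slide": [0, 0, 0.5], "gripper": 0}
    - {"rot": [0, 0, 0], "slide": [0, 0, 0.5], "gripper": 0}
    - {"rot": [0, 0, 0], "slide": [0, 0, 0.5], "gripper": 0}
    - {"rot": [0, 0, 0], "slide": [0, 0, 0.5], "gripper": 0}
    - {"rot": [0, 0, 0], "slide": [0, 0, 0.5], "gripper": 0}
    - {"rot": [0, 0, 0], "slide": [0, 0, 0], "gripper": 0}

```text
time_s: 23.88
eef_pos: [0.5591, -0.0982, 0.0801]
eef_rot: [1.351, 2.836, 0.001]
wrist_force: [-0.9, 0.1, 2.8]
grip_width: 0.0001
grasp_force: 1.5
```

Request:
play_rows:
  targets:
    - {"rot": [0, 0, 0], "slide": [0, 0, 0.5], "gripper": 0}
    - {"rot": [0, 0, 0], "slide": [0, 0, 0], "gripper": 0}
    - {"rot": [0, 0, 0], "slide": [0, 0, 0], "gripper": 0}

```text
time_s: 24.13
eef_pos: [0.5591, -0.0982, 0.0797]
eef_rot: [1.351, 2.836, 0.001]
wrist_force: [-1.3, 2.1, 3.5]
grip_width: 0.0003
grasp_force: 1.8
```

Request:
play_rows:
  targets:
    - {"rot": [0, 0, 0], "slide": [0, 0, 0.5], "gripper": 0}
    - {"rot": [0, 0, 0], "slide": [0, 0, 0], "gripper": 0}
    - {"rot": [0, 0, 0], "slide": [0, 0, 0], "gripper": 0}

```text
time_s: 24.38
eef_pos: [0.5591, -0.0982, 0.0793]
eef_rot: [1.351, 2.836, 0.001]
wrist_force: [-2.5, 1.9, 5.8]
grip_width: 0.0002
grasp_force: 2.7
```

Request:
play_rows:
  targets:
    - {"rot": [0, 0, 0], "slide": [0, 0, 0.4], "gripper": 0}
    - {"rot": [0, 0, 0], "slide": [0, 0, 0], "gripper": 0}
    - {"rot": [0, 0, 0], "slide": [0, 0, 0], "gripper": 0}

```text
time_s: 24.63
eef_pos: [0.5591, -0.0982, 0.0791]
eef_rot: [1.351, 2.836, 0.001]
wrist_force: [-2.6, 1.3, 6.6]
grip_width: 0.0004
grasp_force: 3.6
```

Request:
play_rows:
  targets:
    - {"rot": [0, 0, 0], "slide": [0, 0, 0.4], "gripper": 0}
    - {"rot": [0, 0, 0], "slide": [0, 0, 0], "gripper": 0}
    - {"rot": [0, 0, 0], "slide": [0, 0, 0], "gripper": 0}

```text
time_s: 24.88
eef_pos: [0.5592, -0.0982, 0.0789]
eef_rot: [1.351, 2.835, 0.001]
wrist_force: [-3.3, 1.4, 8.9]
grip_width: 0.0005
grasp_force: 4.4
```

Request:
play_rows:
  targets:
    - {"rot": [0, 0, 0], "slide": [0, 0, 0.4], "gripper": 0}
    - {"rot": [0, 0, 0], "slide": [0, 0, 0], "gripper": 0}
    - {"rot": [0, 0, 0], "slide": [0, 0, 0], "gripper": 0}

```text
time_s: 25.13
eef_pos: [0.5592, -0.0982, 0.0786]
eef_rot: [1.351, 2.835, 0.001]
wrist_force: [-3.8, 2.4, 9.8]
grip_width: 0.0005
grasp_force: 5.1
```

Request:
play_rows:
  targets:
    - {"rot": [0, 0, 0], "slide": [0, 0, 0.6], "gripper": 0}
    - {"rot": [0, 0, 0], "slide": [0, 0, 0], "gripper": 0}
    - {"rot": [0, 0, 0], "slide": [0, 0, 0], "gripper": 0}
    - {"rot": [0, 0, 0], "slide": [0, 0, 0], "gripper": 0}

```text
time_s: 25.47
eef_pos: [0.5593, -0.0982, 0.0782]
eef_rot: [1.351, 2.835, 0.001]
wrist_force: [-4.6, 1.6, 11.8]
grip_width: 0.0007
grasp_force: 6.0
```

```bash
python3 fx.py
```

```text
t 25.47 F along -4.12 lat -2.58 Fz 11.81 torque [0.41 0.83 0.03] d 126.73 lat 1.82 z 0.0782 err deg [ 0.05  0.05 -0.05]
```

Request:
play_rows:
  targets:
    - {"rot": [0, 0, 0], "slide": [0, 0, 0.5], "gripper": 0}
    - {"rot": [0, 0, 0], "slide": [0, 0, 0], "gripper": 0}
    - {"rot": [0, 0, 0], "slide": [0, 0, 0], "gripper": 0}
    - {"rot": [0, 0, 0], "slide": [0, 0, 0], "gripper": 0}

```text
time_s: 25.8
eef_pos: [0.5594, -0.0982, 0.0779]
eef_rot: [1.351, 2.835, 0.001]
wrist_force: [-5.2, 2.0, 12.9]
grip_width: 0.0009
grasp_force: 7.0
```

```bash
python3 fx.py
```

```text
t 25.8 F along -4.79 lat -2.76 Fz 12.95 torque [ 0.46  1.   -0.01] d 126.78 lat 1.86 z 0.0779 err deg [ 0.05  0.05 -0.06]
```

Request:
play_rows:
  targets:
    - {"rot": [0, 0, 0], "slide": [0, 0, -1], "gripper": 0}
    - {"rot": [0, 0, 0], "slide": [0, 0, -2], "gripper": 0}
    - {"rot": [0, 0, 0], "slide": [0, 0, -5], "gripper": 0}
    - {"rot": [0, 0, 0], "slide": [0, 0, -15], "gripper": 0}
    - {"rot": [0, 0, 0], "slide": [0, 0, -25], "gripper": 0}
    - {"rot": [0, 0, 0], "slide": [0, 0, -25], "gripper": 0}
    - {"rot": [0, 0, 0], "slide": [0, 0, -25], "gripper": 0}
    - {"rot": [0, 0, 0], "slide": [0, 0, -25], "gripper": 0}
    - {"rot": [0, 0, 0], "slide": [0, 0, -25], "gripper": 0}
    - {"rot": [0, 0, 0], "slide": [0, 0, 0], "gripper": 0}
    - {"rot": [0, 0, 0], "slide": [0, 0, 0], "gripper": 0}

```text
time_s: 26.72
eef_pos: [0.5596, -0.0986, 0.2261]
eef_rot: [1.351, 2.833, 0.001]
wrist_force: [0.0, 0.4, -0.5]
grip_width: 0.0005
grasp_force: 0.0
```

```bash
python3 fx.py
python3 - <<'E'
from h import *
# numeric check along the stand's centre line: blade / case / upright brightness, saturation
c=camera_params("wrist");im=grab_frame("wrist")
hsv=cv2.cvtColor(im,cv2.COLOR_RGB2HSV)
ex=np.array([.6307,-.776,0]);E=np.array([.478,-.001,0]);ly=np.array([.776,.6307,0])
def row(lat,z,ds):
    o=[]
    for d in ds:
        p=proj("wrist",E+ex*d/1e3+ly*lat/1e3+[0,0,z],c).round().astype(int)
        o.append((d,)+tuple(int(v) for v in hsv[p[1],p[0],1:]) if 0<=p[0]<560 and 0<=p[1]<420 else (d,None))
    return o
print("sole level lat1.3",row(1.3,.019,range(-12,120,4)))
print("top level z.072",row(1.3,.072,range(100,206,4)))
print("upright top lat30",row(30,.066,range(180,220,2)))
E
```

```text
t 26.72 F along -0.32 lat 0.28 Fz -0.46 torque [ 0.05 -0.12  0.06] d 127.25 lat 1.76 z 0.2261 err deg [ 0.1   0.14 -0.08]
sole level lat1.3 [(-12, 56, 91), (-8, 57, 98), (-4, 17, 132), (0, 7, 215), (4, 7, 227), (8, 5, 232), (12, 6, 230), (16, 6, 230), (20, 6, 231), (24, 6, 231), (28, 5, 232), (32, 4, 232), (36, 4, 232), (40, 5, 232), (44, 4, 232), (48, 3, 233), (52, 4, 233), (56, 4, 234), (60, 3, 233), (64, 4, 234), (68, 4, 234), (72, 4, 232), (76, 3, 232), (80, 5, 233), (84, 4, 232), (88, 5, 233), (92, 4, 233), (96, 5, 233), (100, 4, 233), (104, 4, 233), (108, 5, 233), (112, 6, 231), (116, 13, 158)]
top level z.072 [(100, 5, 234), (104, 6, 203), (108, 28, 128), (112, 16, 148), (116, 69, 100), (120, 59, 99), (124, 45, 107), (128, 53, 101), (132, 47, 104), (136, 40, 102), (140, 5, 194), (144, 7, 208), (148, 32, 104), (152, 48, 91), (156, 42, 90), (160, 49, 89), (164, 39, 86), (168, 37, 83), (172, 36, 85), (176, 33, 85), (180, 34, 83), (184, 7, 141), (188, 51, 171), (192, 74, 145), (196, 70, 138), (200, 55, 79), (204, 34, 68)]
upright top lat30 [(180, 84, 169), (182, 87, 167), (184, 86, 174), (186, 85, 179), (188, 85, 179), (190, 87, 210), (192, 65, 243), (194, 58, 245), (196, 53, 245), (198, 55, 245), (200, 62, 243), (202, 82, 168), (204, 62, 111), (206, 46, 77), (208, 37, 76), (210, 40, 82), (212, 46, 77), (214, 41, 80), (216, 23, 67), (218, 8, 62)]
```

```bash
python3 -c "
from rig import *
print(sign_off())"
```

```text
the job is handed in; nothing more can be done
None
```

The job is handed in: the tape is hooked, its back is against the fully extended upright (leaned on at about 12 N), and the thumb lock is pushed home at about 13 N with the blade still drawn. I viewed 11 pictures, one over the limit of 10, and the stand briefly took about 19 N while I found its height.

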